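Close up a bench-tested control unit

TASK

The control unit on the bench has passed its test and is to be closed up: move the aluminium probe bridge off the lid onto the black rubber mat, and pull every test plug out of the unit's sockets and put it in the grey tray. Only when all the plugs are out, drive the three spring pins in the lid fully home with the mallet (do not touch the pins with the gripper), then stand the mallet upright back on its round cork rest. Leave the jar, the meter and the screwdriver where they are.

Things in the scene. Friction and masses are not known exactly. Their poses are not given: they have to be found in the camera images.
- unit: control unit, fixed: aluminium case 160 (x) by 220 (y) mm on a black plate 190 x 250 x 12 mm; origin on the bench under its centre, z up. Flat lid 42 mm above the bench. On it, at own x = +45 mm, a black socket header (31 by 192 mm, 32 mm high) and, in a row at own x = -45 mm, the three pins. Place and yaw vary.
- socket1 (a point): mouth of socket 1: centre of the opening in the header's top, 74 mm above the bench, at own x = +45, y = 75 mm of the unit; its bore is 23.5 (x) by 34 (y) by 32 mm deep. Some sockets may be empty.
- socket2 (a point): mouth of socket 2: centre of the opening in the header's top, 74 mm above the bench, at own x = +45, y = 25 mm of the unit; its bore is 23.5 (x) by 34 (y) by 32 mm deep. Some sockets may be empty.
- socket3 (a point): mouth of socket 3: centre of the opening in the header's top, 74 mm above the bench, at own x = +45, y = -25 mm of the unit; its bore is 23.5 (x) by 34 (y) by 32 mm deep. Some sockets may be empty.
- socket4 (a point): mouth of socket 4: centre of the opening in the header's top, 74 mm above the bench, at own x = +45, y = -75 mm of the unit; its bore is 23.5 (x) by 34 (y) by 32 mm deep. Some sockets may be empty.
- plug1: test plug, 75 mm tall, 90 g: grey shank 20 x 30 x 30 mm (in socket 1 at the start), above it a black ribbed grip block 30 (own x) by 40 (own y) by 45 mm, 30 to 75 mm above the origin. Origin: centre of the shank's foot; z up. In its socket: axes as the unit's, block's foot on the header. A sprung detent holds it: straight upward pull, 6 to 10 N, free after 35 mm. May be absent.
- plug2: test plug, 75 mm tall, 90 g: grey shank 20 x 30 x 30 mm (in socket 2 at the start), above it a black ribbed grip block 30 (own x) by 40 (own y) by 45 mm, 30 to 75 mm above the origin. Origin: centre of the shank's foot; z up. In its socket: axes as the unit's, block's foot on the header. A sprung detent holds it: straight upward pull, 6 to 10 N, free after 35 mm. May be absent.
- plug3: test plug, 75 mm tall, 90 g: grey shank 20 x 30 x 30 mm (in socket 3 at the start), above it a black ribbed grip block 30 (own x) by 40 (own y) by 45 mm, 30 to 75 mm above the origin. Origin: centre of the shank's foot; z up. In its socket: axes as the unit's, block's foot on the header. A sprung detent holds it: straight upward pull, 6 to 10 N, free after 35 mm. May be absent.
- plug4: test plug, 75 mm tall, 90 g: grey shank 20 x 30 x 30 mm (in socket 4 at the start), above it a black ribbed grip block 30 (own x) by 40 (own y) by 45 mm, 30 to 75 mm above the origin. Origin: centre of the shank's foot; z up. In its socket: axes as the unit's, block's foot on the header. A sprung detent holds it: straight upward pull, 6 to 10 N, free after 35 mm. May be absent.
- bridge: probe bridge, 280 g, 62 mm high: aluminium bar 22 (own x) by 200 (own y) by 16 mm on two legs with feet (50 x 16 mm) at own y = +-92 mm. Origin between the feet at their undersides, z up. At the start it stands on the lid, lengthwise over the row of pins, bar 46 to 62 mm above the lid, so that no mallet can reach the pins.
- bridge_bar (a point): centre of the bridge's bar (54 mm above the bridge's origin): the place to grip, across the 22 mm width
- tray: grey open tray, fixed, 230 (x) by 150 (y) by 35 mm, walls and floor about 4 mm; origin under its centre. Place, yaw and side of the bench vary.
- mat: black rubber mat, fixed, 260 (x) by 130 (y) by 4 mm; origin under its centre. Place, yaw and side of the bench vary.
- rest: round cork rest of the mallet, fixed, 84 mm across and 3 mm thick; origin under its centre
- mallet: straight mallet, 98 mm tall, about 500 g: round dark steel head with rubber face, 56 mm across and 44 mm high; a round wooden handle 26 mm across rises straight from the head's centre (44 to 98 mm above the face). It stands on its face, handle up. Origin: centre of the striking face, z up along the handle. Gripped on the handle just above the head, it strikes straight down without slipping.
- pin1 (a joint): how far pin 1 is driven: 0 = up (cap top 22 mm above the lid), 0.018 m = fully home (cap lying on the lid, cap top 4 mm above it). Sprung and tight: it takes 11 to 14 N to drive and stays where it is left. Starts 0 to 5 mm down.
- pin2 (a joint): how far pin 2 is driven: 0 = up (cap top 22 mm above the lid), 0.018 m = fully home (cap lying on the lid, cap top 4 mm above it). Sprung and tight: it takes 11 to 14 N to drive and stays where it is left. Starts 0 to 5 mm down.
- pin3 (a joint): how far pin 3 is driven: 0 = up (cap top 22 mm above the lid), 0.018 m = fully home (cap lying on the lid, cap top 4 mm above it). Sprung and tight: it takes 11 to 14 N to drive and stays where it is left. Starts 0 to 5 mm down.
- pin1_cap (a point): centre of the top of pin 1's flat steel cap (19 mm across), at own x = -45, y = 60 mm of the unit; it sinks with the pin
- pin2_cap (a point): centre of the top of pin 2's flat steel cap (19 mm across), at own x = -45, y = 0 mm of the unit; it sinks with the pin
- pin3_cap (a point): centre of the top of pin 3's flat steel cap (19 mm across), at own x = -45, y = -60 mm of the unit; it sinks with the pin
- jar: bystander: closed jar 64 mm across and 85 mm tall, origin under its centre; leave alone
- meter: bystander: yellow hand meter 150 x 75 x 36 mm, origin under its centre; leave alone
- driver: bystander: screwdriver lying beyond the unit; leave alone
There are look-alikes about, which are no part of the job. What is shaped like the plug4 but blue or yellow is not meant.

How it is judged:
On the way, in this order (a step that is already met when the one before it is completed fails the run):
1. the bridge lies on the mat and every plug is in the tray (x of bridge_bar in the frame of mat between -0.1 and 0.1 m and y of bridge_bar in the frame of mat between -0.06 and 0.06 m and z of bridge_bar in the frame of mat below 0.075 m and x of plug1 in the frame of tray between -0.115 and 0.115 m and y of plug1 in the frame of tray between -0.075 and 0.075 m and z of each of plug1, plug2, plug3, plug4 in the frame of tray below 0.085 m and x of plug2 in the frame of tray between -0.115 and 0.115 m and y of plug2 in the frame of tray between -0.075 and 0.075 m and x of plug3 in the frame of tray between -0.115 and 0.115 m and y of plug3 in the frame of tray between -0.075 and 0.075 m and x of plug4 in the frame of tray between -0.115 and 0.115 m and y of plug4 in the frame of tray between -0.075 and 0.075 m), for 0.2 s.
2. all three pins are fully home (value of joint each of pin1, pin2, pin3 above 0.015 m), for 0.2 s.
At the end, for the whole second after the job is handed in: The bridge rests on the mat (centre of its bar over the mat, at most 100 mm along and 60 mm across from the mat's centre), every plug is in the tray, all pins are driven at least 15 of 18 mm, the mallet stands upright on the cork rest within 30 mm of its centre; all at rest (all of step 1 and all of step 2 and horizontal distance between mallet and rest below 0.03 m and angle between mallet's own z axis and vertical below 0.15 rad and height (world z) of mallet below 0.012 m and linear speed of each of mallet, bridge, plug1, plug2, plug3, plug4 below 0.03 m/s); the robot touches nothing.
It fails at once if the mallet strikes a pin while a plug is still in its socket (((horizontal distance between plug1 and socket1 below 0.015 m and height (world z) of plug1 below 0.06 m) or (horizontal distance between plug2 and socket2 below 0.015 m and height (world z) of plug2 below 0.06 m) or (horizontal distance between plug3 and socket3 below 0.015 m and height (world z) of plug3 below 0.06 m) or (horizontal distance between plug4 and socket4 below 0.015 m and height (world z) of plug4 below 0.06 m)) and (contact force between mallet and pin1 above 5 N or contact force between mallet and pin2 above 5 N or contact force between mallet and pin3 above 5 N)).
It fails at once if the gripper pushes a pin down itself (contact force between any of pin1, pin2, pin3 and the fingers above 3 N or contact force between any of pin1, pin2, pin3 and the arm above 3 N).
It fails at once if a bystander is moved more than 40 mm (distance of any of jar, meter, driver from where it was at the start of the episode above 0.04 m).
Of plug1, plug2, plug3, plug4 only 2 to 4 are there at a start; the rules pass over those that are not, and their reading is None.
At some moment in a run one of mallet may be knocked a few centimetres aside while the robot is not near it.
Once in a run the grip may slacken for a moment while it holds something.
It also fails if it takes over 210 s, if anything falls off the work surface, if the arm or the gripper's body presses on something with over 40 N, if the wrist force passes 120 N, or if a joint passes its speed limit or range.

ROBOT

A 6-joint arm with a two-finger parallel gripper is mounted at the origin on the work surface. World frame = base frame: x ahead of the robot, y to its left, z up, the work surface at z = 0. Lengths are in m, angles in rad, forces in N, time in s.
With the tool pointing down it reaches from about 0.375 to 0.9 m from the base axis. Payload 3.1 kg.
Tool frame: the origin (TCP) lies on the centre line of the jaws, within the pads' length; the fingertips stand 8 mm ahead of it and the grasp point (between the pads) lies 11 mm behind it; z points along the fingers, y is the line along which they close (so a half turn about z gives the same grasp; the last joint's range is limited). The gripper opens to 87 mm and grips with 3 to 60 N. Pads are 19 mm wide; open, the fingers measure 117 mm over their backs; the gripper's body (75 mm by 190 mm) begins 51 mm behind the grasp point.
Start: joints at [1.107, 0.527, 1.433, -0, 1.181, -0.178], TCP at [0.176, 0.6, 0.231] pointing down, gripper open.
Joint ranges: [-3.08, 3.08], [-0.75, 2.2], [0.22, 2.44], [-1.43, 4.57], [0, 2.65], [-2.85, 2.85]. Speed limits (rad/s): [2.79, 2.79, 3.14, 3.14, 3.14, 3.14].

INTERFACE

Orientations are given as a unit quaternion [x, y, z, w].
In Python, from rig import robot gives the robot as it stands. The module is installed in compiled form; this text tells all that it offers.
- The arm moves only by the tool send_rows, never from a script. Its argument "increments" is one flat list of numbers, 7 for each row, row after row: the turn, a rotation vector about the world's x, y, z in rad, then the shift along the world's x, y, z in cm, then the opening, from 0 (shut) to 1 (fully open). A call has 1 to 20 rows; each row shifts and turns the commanded pose from where the row before left it; what a row does not reach is not made up. A row lasts 1/12 s, in which the tool goes at most 41.7 mm and 7.16 degrees, less where a joint would pass 70% of its speed; a pose out of reach is approached as far as the arm can. A call is refused whole if a number of a shift passes 4.17 or a number of a turn 0.125, either way. A call with a gripper value outside its range is refused whole. The fingers move at their own pace and stop on an object; "newtons" is the grip in N (left out, the last holds). Time passes only in rows, so rows that do not move let the fingers close. It gives the time, the measured TCP pose, the force, the opening and the grip force at its end, in the units of the state.
- robot.get_obs(): the state, without advancing time (a new reading comes with each control period).
- robot.camera(name): name is "scene" or "side" or "wrist"; returns a dict with "image" (420x560x3 uint8, red, green, blue), "range_z" (420x560 float32, m along the optical axis (not along the pixel's ray), 0 where there is no reading), "fx", "fy", "cx", "cy" (pixels), "dist_coeffs" ([k1, k2, p1, p2, k3] as OpenCV has them; the pictures are not rectified), "R" (3x3) and "t" (3): a world point X has camera coordinates R X + t. Camera axes: x right, y down, z forward; pixel columns grow to the right and rows downward; lengths in m; the calibration is good to about 2 mm. A picture is of the moment at which its call begins.
- robot.hand_in(): hands the job in; it is judged then, once.
The state is a dict: "time": time; "q": joint angles; "joint_velocities": joint speeds; "joint_torque": joint torques, N m; "position": TCP position; "tool_rot": TCP orientation; "ft_force": force on the tool from outside, world axes, zero at the start; "moment": the same for the moment, N m; "grip_width": finger opening in m; "grip_force": force on a finger pad.
Only numpy, scipy, OpenCV 4.12 (cv2) and the standard library are available. Lean on these libraries where they do the work, as an engineer would, in place of code of your own. Each camera call takes 0.05 s, during which the arm holds its last target. There are 200 camera calls.

## Working session

There is one attempt and no reset: what is moved stays moved. The work goes in short steps, Python scripts to look and compute and a tool call to move; the robot and the scene stay as the last step left them, time stands still between calls to the robot, and variables do not carry over. Pictures are saved under pics/ and viewed, at most 14 in all, crops included, and the job is handed in when it is done.

Besides the shell and the picture viewer there is one more tool, called after ">>>" by a JSON object that holds its "name" and its "arguments". send_rows: Moves the arm, as the interface text tells. Its arguments: {"type":"object","properties":{"increments":{"type":"array"},"newtons":{"type":"number"}},"required":["increments"]}

```bash
mkdir -p pics; cat > h.py <<'E'
import numpy as np, cv2
from rig import robot
def cam(n): return robot.camera(n)
def save(c,f): cv2.imwrite('pics/'+f,c['image'][:,:,::-1])
def K(c): return np.array([[c['fx'],0,c['cx']],[0,c['fy'],c['cy']],[0,0,1.]])
def pts(c):
    """world point per pixel from range"""
    h,w=c['range_z'].shape
    uv=np.stack(np.meshgrid(np.arange(w),np.arange(h)),-1).reshape(-1,1,2).astype(np.float64)
    n=cv2.undistortPoints(uv,K(c),np.array(c['dist_coeffs'])).reshape(h,w,2)
    z=c['range_z'][...,None]
    P=np.concatenate([n*z,z],-1)
    R=np.array(c['R']);t=np.array(c['t'])
    W=(P-t)@R
    W[c['range_z']==0]=np.nan
    return W
def ray(c,u,v,z):
    n=cv2.undistortPoints(np.array([[[u,v]]],float),K(c),np.array(c['dist_coeffs'])).reshape(2)
    R=np.array(c['R']);t=np.array(c['t'])
    o=-R.T@t; d=R.T@np.array([n[0],n[1],1]); return o+d*(z-o[2])/d[2]
E
python3 - <<'E'
from h import *
a=cam('scene');b=cam('side')
save(a,'a.png');save(b,'b.png')
for c in(a,b):print(-np.array(c['R']).T@np.array(c['t']), np.array(c['R'])[2])
print(robot.get_obs())
E
```

```text
[1.27295068 0.21661398 1.05821981] [-0.53608493 -0.25644285 -0.80426986]
[ 0.07000733 -0.95308093  0.77465474] [ 0.43476483  0.70598749 -0.55907173]
{'time': 0.1, 'q': array([ 1.10750510e+00,  5.28359660e-01,  1.43376953e+00, -3.58944507e-05,
        1.18139882e+00, -1.78499489e-01]), 'joint_velocities': array([ 0.00084212,  0.00059198, -0.00240848, -0.00016958, -0.00029726,
       -0.00063549]), 'joint_torque': array([-7.86971868e-04, -4.40989172e+01, -1.77149606e+01,  6.34776265e-02,
        5.34224231e-02, -3.79125015e-05]), 'position': array([0.17528783, 0.59924673, 0.22967927]), 'tool_rot': array([ 1.41908312e-01,  9.89879333e-01, -9.23515966e-04, -2.89471506e-04]), 'ft_force': array([ 0.4930112 , -1.01423414,  0.35234283]), 'moment': array([ 0.01280616, -0.01202821,  0.03465007]), 'grip_force': 0.0, 'grip_width': 0.08693607612608671}
```

View pics/a.png

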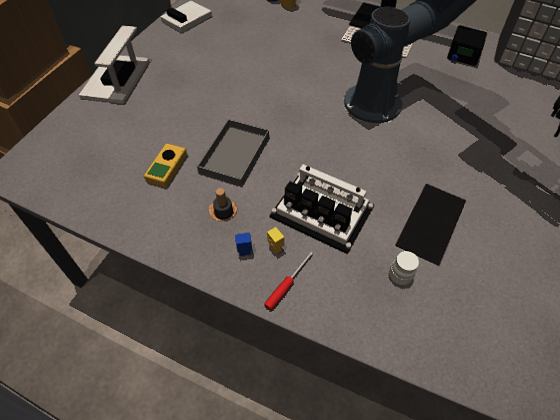

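View pics/b.png

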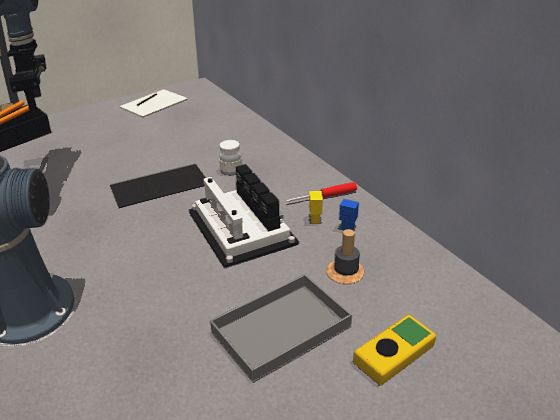

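Scene: the bridge bar runs (305,170)–(365,190) on the unit, with black plugs at about (293,192), (308,204), (325,210), (342,216). The look-alikes are blue (244,244) and yellow (276,240). Tray is at (234,152), mat (432,222), mallet (222,205), jar (404,268), meter (166,165), driver (288,283). I choose only the black blocks that sit in the header, and will check them in one crop.

```bash
cat > m.py <<'E'
from h import *
def rect(P,n):
    P=P[:, :2].astype(np.float32)
    (c,s,a)=cv2.minAreaRect(P); print(n,len(P),'c',np.round(c,4),'size',np.round(s,3),'ang',round(a,2)); return c,s,a
a=cam('scene');b=cam('side')
crop=np.hstack([cv2.resize(a['image'][150:260,255:385],(455,385)),cv2.resize(b['image'][155:270,180:305],(345,317))if 0 else cv2.resize(b['image'][155:270,185:300],(385,385))[:, :340]])
cv2.imwrite('pics/crop.png',crop[:,:,::-1])
for nm,c in(('scene',a),('side',b)):
    W=pts(c);I=c['image'].astype(int);z=W[...,2]
    V=I.max(2);S=V-I.min(2)
    print(nm)
    def comps(m,mn):
        n,l,s,_=cv2.connectedComponentsWithStats(m.astype(np.uint8))
        return [(l==i,s[i]) for i in range(1,n) if s[i,4]>mn]
    near=(np.abs(W[...,1])<0.75)&(W[...,0]>0.2)&(W[...,0]<1.1)
    for m,s in comps(near&(z>0.113)&(z<0.125)&(V<75),8): rect(W[m],'top119 px%s'%s[:2])
    for m,s in comps(near&(z>0.098)&(z<0.109)&(V>90),30): rect(W[m],'bar104 px%s'%s[:2])
    for m,s in comps(near&(z>0.002)&(z<0.0075)&(V<60),150): rect(W[m],'mat px%s'%s[:2])
    for m,s in comps(near&(z>0.029)&(z<0.038),40): rect(W[m],'z35 px%s'%s[:2])
    for m,s in comps(near&(z>0.007)&(z<0.016)&(V<60),100): rect(W[m],'plate12 px%s'%s[:2])
    for m,s in comps(near&(z>0.039)&(z<0.046)&(V>120),100): rect(W[m],'lid px%s'%s[:2])
    for m,s in comps(near&(z>0.093)&(z<0.103)&(S>30),8): rect(W[m],'mallettop px%s'%s[:2])
    for m,s in comps(near&(z>-0.004)&(z<0.008)&(S>45),60): rect(W[m],'cork px%s'%s[:2])
    for m,s in comps(near&(z>0.079)&(z<0.091),20): rect(W[m],'jar px%s'%s[:2])
E
python3 m.py
```

```text
scene
top119 px[285 181] 138 c [ 0.5683 -0.0672] size [0.04  0.031] ang 86.36
top119 px[301 189] 137 c [ 0.5739 -0.0172] size [0.04  0.029] ang 82.75
top119 px[317 196] 139 c [0.5772 0.0328] size [0.04  0.029] ang 82.41
top119 px[335 203] 143 c [0.5816 0.0827] size [0.038 0.029] ang 83.86
bar104 px[299 165] 399 c [0.4867 0.0164] size [0.203 0.025] ang 84.96
bar104 px[216 188] 54 c [ 0.6549 -0.2496] size [0.024 0.023] ang 23.63
mat px[395 184] 2531 c [0.4295 0.3164] size [0.13  0.262] ang 84.64
z35 px[214 119] 103 c [ 0.3548 -0.3875] size [0.072 0.143] ang 50.72
z35 px[250 135] 53 c [ 0.4043 -0.2596] size [0.125 0.008] ang 4.72
z35 px[144 143] 573 c [ 0.5819 -0.4956] size [0.154 0.081] ang 5.02
z35 px[197 152] 154 c [ 0.518 -0.324] size [0.072 0.155] ang 6.04
z35 px[283 212] 122 c [0.6091 0.0128] size [0.193 0.006] ang 84.75
z35 px[390 270] 45 c [0.6613 0.2809] size [0.021 0.062] ang 1.58
plate12 px[347 206] 216 c [0.5342 0.1284] size [0.016 0.151] ang 85.24
plate12 px[270 212] 496 c [0.6155 0.0049] size [0.248 0.022] ang 85.33
lid px[277 198] 467 c [0.5545 0.0097] size [0.218 0.112] 
[... 1025 characters left out ...]
54] ang 45.07
z35 px[210 274] 1055 c [ 0.4348 -0.3303] size [0.233 0.155] ang 3.9
z35 px[353 314] 1968 c [ 0.5787 -0.4991] size [0.153 0.075] ang 6.64
plate12 px[189 209] 870 c [0.526  0.0077] size [0.25  0.189] ang 85.38
lid px[195 190] 1532 c [0.5278 0.0102] size [0.225 0.161] ang 85.34
mallettop px[343 229] 93 c [ 0.652  -0.2501] size [0.028 0.023] ang 31.81
cork px[326 261] 409 c [ 0.6391 -0.2612] size [0.073 0.082] ang 43.19
jar px[220 140] 177 c [0.6371 0.2805] size [0.059 0.054] ang 62.63
jar px[236 176] 162 c [0.5597 0.0055] size [0.03  0.191] ang 3.75
jar px[233 223] 32 c [ 0.4766 -0.0798] size [0.01 0.02] ang 67.52
jar px[342 236] 53 c [ 0.6463 -0.2553] size [0.012 0.024] ang 46.36
```

View pics/crop.png

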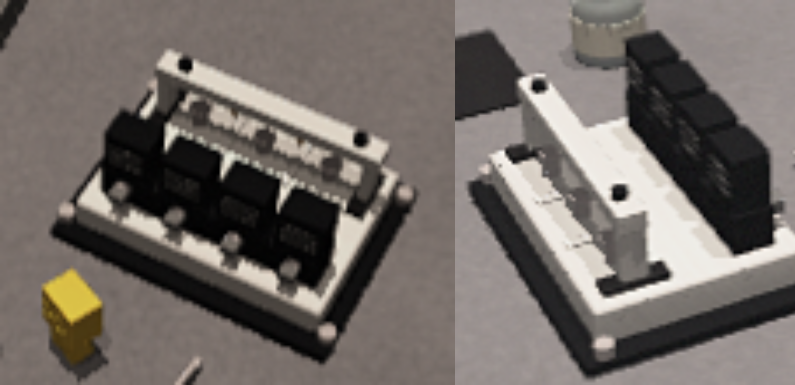

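The crop shows four black plugs standing in the header and the bridge over the three pins. The yellow block stands free, so it is not meant. I'll go above the bridge.

>>> {"name": "send_rows", "arguments": {"increments": [0, 0, -0.0858, 1.94, -3.65, -0.1, 0.7, 0, 0, -0.0858, 1.94, -3.65, -0.1, 0.7, 0, 0, -0.0858, 1.94, -3.65, -0.1, 0.7, 0, 0, -0.0858, 1.94, -3.65, -0.1, 0.7, 0, 0, -0.0858, 1.94, -3.65, -0.1, 0.7, 0, 0, -0.0858, 1.94, -3.65, -0.1, 0.7, 0, 0, -0.0858, 1.94, -3.65, -0.1, 0.7, 0, 0, -0.0858, 1.94, -3.65, -0.1, 0.7, 0, 0, -0.0858, 1.94, -3.65, -0.1, 0.7, 0, 0, -0.0858, 1.94, -3.65, -0.1, 0.7, 0, 0, -0.0858, 1.94, -3.65, -0.1, 0.7, 0, 0, -0.0858, 1.94, -3.65, -0.1, 0.7, 0, 0, -0.0858, 1.94, -3.65, -0.1, 0.7, 0, 0, -0.0858, 1.94, -3.65, -0.1, 0.7, 0, 0, -0.0858, 1.94, -3.65, -0.1, 0.7, 0, 0, -0.0858, 1.94, -3.65, -0.1, 0.7, 0, 0, 0, 0, 0, 0, 0.7, 0, 0, 0, 0, 0, 0, 0.7, 0, 0, 0, 0, 0, 0, 0.7], "newtons": 40}}

```text
time: 1.78
position: [0.4852, 0.0159, 0.2142]
tool_rot: [0.737, 0.676, -0.0, -0.001]
ft_force: [-0.5, -0.0, 0.1]
grip_width: 0.0607
grip_force: 0.0
```

```bash
cat > s.py <<'E'
from h import *
from scipy.spatial.transform import Rotation as Ro
def st():
    o=robot.get_obs();R=Ro.from_quat(o['tool_rot']).as_matrix()
    print('t',round(o['time'],2),'pos',np.round(o['position'],4),'jaw',round(np.degrees(np.arctan2(R[1,1],R[0,1])),2),'z',np.round(R[:,2],3),'F',np.round(o['ft_force'],1),'gw',round(o['grip_width'],4),'gf',round(o['grip_force'],1),'q6',round(o['q'][5],2));return o
E
cat > w.py <<'E'
from s import *
st()
c=cam('wrist');W=pts(c);z=W[...,2];V=c['image'].max(2)
save(c,'w1.png')
for n,m in(('bar',(z>.098)&(z<.109)&(V>90)),('plugs',(z>.113)&(z<.125)&(V<75))):
    k,l,s,_=cv2.connectedComponentsWithStats(m.astype(np.uint8))
    for i in range(1,k):
        if s[i,4]>200: print(n,s[i],[np.round(x,4) for x in cv2.minAreaRect(W[l==i][:,:2].astype(np.float32))])
E
python3 w.py
```

```text
t 1.78 pos [0.4852 0.0159 0.2142] jaw -5.0 z [-0.002  0.001 -1.   ] F [-0.5 -0.   0.1] gw 0.0607 gf 0.0 q6 -0.11
bar [ 267   84   29  198 5047] [array([0.4887, 0.0354]), array([0.1657, 0.0221]), np.float64(85.0796)]
plugs [ 377   92   44   54 2114] [array([0.5805, 0.0847]), array([0.0383, 0.0295]), np.float64(85.9726)]
plugs [ 372  159   42   52 1924] [array([0.5757, 0.0349]), array([0.0407, 0.0288]), np.float64(84.895)]
plugs [ 368  221   40   46 1596] [array([ 0.5717, -0.0144]), array([0.0393, 0.029 ]), np.float64(85.2132)]
```

View pics/w1.png

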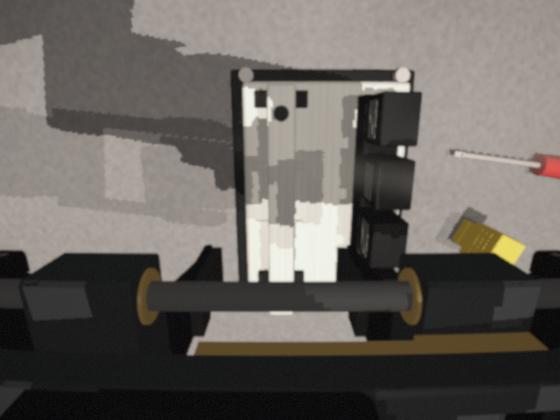

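The wrist view shows the bar at column ~281, centred between the fingers, with plugs at (397,118), (392,183) and (384,240). Descending and gripping.

>>> {"name": "send_rows", "arguments": {"increments": [0, 0, 0, 0.03, 0, -3.0, 0.7, 0, 0, 0, 0.02, 0, -3.0, 0.7, 0, 0, 0, 0.02, 0, -3.0, 0.7, 0, 0, 0, 0, 0, -2.0, 0.7, 0, 0, 0, 0, 0, -1.9, 0.7, 0, 0, 0, 0, 0, 0, 0.7, 0, 0, 0, 0, 0, 0, 0.0, 0, 0, 0, 0, 0, 0, 0.0, 0, 0, 0, 0, 0, 0, 0.0, 0, 0, 0, 0, 0, 0, 0.0, 0, 0, 0, 0, 0, 0, 0.0, 0, 0, 0, 0, 0, 0, 0.0, 0, 0, 0, 0, 0, 0.5, 0.0, 0, 0, 0, 0, 0, 1.5, 0.0, 0, 0, 0, 0, 0, 2, 0.0, 0, 0, 0, 0, 0, 3, 0.0, 0, 0, 0, 0, 0, 3, 0.0, 0, 0, 0, 0, 0, 0, 0.0, 0, 0, 0, 0, 0, 0, 0.0], "newtons": 40}}

```text
time: 3.42
position: [0.4873, 0.0156, 0.1868]
tool_rot: [0.737, 0.676, 0.001, 0.001]
ft_force: [-0.3, -0.1, -4.4]
grip_width: 0.0217
grip_force: 40.1
```

```bash
cat > look.py <<'E'
from s import *
import sys
st();a=cam('scene');b=cam('side')
cv2.imwrite('pics/'+sys.argv[1],cv2.resize(np.hstack([a['image'][100:310,140:490],b['image'][100:310,100:450]])[:,:,::-1],(800,240)))
E
python3 -c "
from s import *
st();c=cam('side');W=pts(c);z=W[...,2];V=c['image'].max(2)
m=(z>.17)&(z<.205)&(V>100)&(W[...,0]<.7)&(W[...,0]>.35)&(abs(W[...,1])<.2)
print(m.sum(),cv2.minAreaRect(W[m][:,:2].astype(np.float32)),np.percentile(z[m],[5,50,95]))"
```

```text
t 3.42 pos [0.4873 0.0156 0.1868] jaw -4.98 z [ 0.003 -0.001 -1.   ] F [-0.3 -0.1 -4.4] gw 0.0217 gf 40.1 q6 -0.11
446 ((0.48991769552230835, 0.015367276966571808), (0.20261907577514648, 0.03176698833703995), 85.55681610107422) [0.17445035 0.19873495 0.20177157]
```

>>> {"name": "send_rows", "arguments": {"increments": [0, 0, 0.1122, -0.42, 2.14, 0, 0, 0, 0, 0.1122, -0.42, 2.14, 0, 0, 0, 0, 0.1122, -0.42, 2.14, 0, 0, 0, 0, 0.1122, -0.42, 2.14, 0, 0, 0, 0, 0.1122, -0.42, 2.14, 0, 0, 0, 0, 0.1122, -0.42, 2.14, 0, 0, 0, 0, 0.1122, -0.42, 2.14, 0, 0, 0, 0, 0.1122, -0.42, 2.14, 0, 0, 0, 0, 0.1122, -0.42, 2.14, 0, 0, 0, 0, 0.1122, -0.42, 2.14, 0, 0, 0, 0, 0.1122, -0.42, 2.14, 0, 0, 0, 0, 0.1122, -0.42, 2.14, 0, 0, 0, 0, 0.1122, -0.42, 2.14, 0, 0, 0, 0, 0.1122, -0.42, 2.14, 0, 0, 0, 0, 0, 0, 0, 0, 0, 0, 0, 0, 0, 0, 0, 0]}}

```text
time: 4.8
position: [0.426, 0.3154, 0.1833]
tool_rot: [0.043, 0.999, -0.001, -0.002]
ft_force: [-0.7, -0.5, -4.4]
grip_width: 0.0216
grip_force: 40.1
```

```bash
python3 -c "
from s import *
st();c=cam('side');W=pts(c);z=W[...,2];V=c['image'].max(2)
m=(z>.188)&(z<.205)&(V>100)&(W[...,0]<.6)&(W[...,0]>.3)&(W[...,1]>.1)
print(m.sum(),cv2.minAreaRect(W[m][:,:2].astype(np.float32)),np.percentile(z[m],[5,50,95]))"
```

```text
t 4.8 pos [0.426  0.3154 0.1833] jaw 85.1 z [-0.004 -0.002 -1.   ] F [-0.7 -0.5 -4.4] gw 0.0216 gf 40.1 q6 -1.06
484 ((0.4403965473175049, 1.3052515983581543), (0.2595178782939911, 2.0277788639068604), 0.5998579263687134) [0.18876336 0.19474292 0.20171136]
```

>>> {"name": "send_rows", "arguments": {"increments": [0, 0, 0, 0, 0, -3, 0, 0, 0, 0, 0, 0, -3, 0, 0, 0, 0, 0, 0, -3, 0, 0, 0, 0, 0, 0, -2, 0, 0, 0, 0, 0, 0, -1, 0, 0, 0, 0, 0, 0, -0.7, 0, 0, 0, 0, 0, 0, -0.4, 0, 0, 0, 0, 0, 0, -0.3, 0, 0, 0, 0, 0, 0, 0, 0, 0, 0, 0, 0, 0, 0, 0]}}

```text
time: 5.68
position: [0.4288, 0.3157, 0.0527]
tool_rot: [0.043, 0.999, 0.001, 0.001]
ft_force: [-0.5, 0.3, -3.1]
grip_width: 0.0215
grip_force: 40.1
```

>>> {"name": "send_rows", "arguments": {"increments": [0, 0, 0, 0, 0, -0.2, 0, 0, 0, 0, 0, 0, -0.2, 0, 0, 0, 0, 0, 0, 0, 0, 0, 0, 0, 0, 0, 0, 0]}}

```text
time: 6.02
position: [0.4289, 0.3158, 0.0526]
tool_rot: [0.043, 0.999, 0.001, 0.002]
ft_force: [-5.3, -3.6, 30.1]
grip_width: 0.0216
grip_force: 40.0
```

>>> {"name": "send_rows", "arguments": {"increments": [0, 0, 0, 0, 0, 0.4, 0, 0, 0, 0, 0, 0, 0, 0.7, 0, 0, 0, 0, 0, 0, 0.7, 0, 0, 0, 0, 0, 0, 0.7, 0, 0, 0, 0, 0, 0, 0.7, 0, 0, 0, 0, 0, 0, 0.7, 0, 0, 0, 0, 0, 2, 0.7, 0, 0, 0, 0, 0, 3, 0.7, 0, 0, 0, 0, 0, 4, 0.7, 0, 0, 0, 0, 0, 4, 0.7, 0, 0, 0, 0, 0, 0, 0.7, 0, 0, 0, 0, 0, 0, 0.7]}}

```text
time: 7.02
position: [0.4294, 0.3162, 0.1837]
tool_rot: [0.043, 0.999, 0.001, 0.003]
ft_force: [-1.1, -0.5, -0.1]
grip_width: 0.061
grip_force: 0.0
```

```bash
cat > m2.py <<'E'
from s import *
st()
for nm in('scene','side'):
    c=cam(nm);W=pts(c);I=c['image'].astype(int);z=W[...,2];V=I.max(2);S=V-I.min(2)
    near=(np.abs(W[...,1])<0.5)&(W[...,0]>0.3)&(W[...,0]<.8)
    for n,m in(('bar',near&(z>.056)&(z<.071)&(V>90)&(W[...,1]>.25)&(W[...,0]<.56)),('mallettop',near&(z>.093)&(z<.103)&(S>30)&(W[...,1]<-.15)),('cork',near&(z>-.004)&(z<.008)&(S>45)&(W[...,0]>.55)&(W[...,1]<-.15)&(W[...,1]>-.4))):
        if m.sum()>5: print(nm,n,m.sum(),cv2.minAreaRect(W[m][:,:2].astype(np.float32)))
        if n=='cork':
            e=cv2.convexHull(W[m][:,:2].astype(np.float32)).reshape(-1,2); print('  enc',cv2.minEnclosingCircle(e))
E
python3 m2.py
```

```text
t 7.02 pos [0.4294 0.3162 0.1837] jaw 85.03 z [ 0.005  0.002 -1.   ] F [-1.1 -0.5 -0.1] gw 0.061 gf 0.0 q6 -1.06
scene bar 240 ((0.46398699283599854, 0.311554491519928), (0.020877230912446976, 0.12957116961479187), 84.6488265991211)
scene mallettop 42 ((0.6540427207946777, -0.24951058626174927), (0.023555191233754158, 0.02217218279838562), 25.610105514526367)
scene cork 139 ((0.6506882905960083, -0.2538713812828064), (0.07145775854587555, 0.08138538151979446), 36.372276306152344)
  enc ((0.6459322571754456, -0.25735899806022644), 0.043196145445108414)
side bar 431 ((0.42569321393966675, 0.31436553597450256), (0.031559791415929794, 0.200654074549675), 85.44774627685547)
side mallettop 93 ((0.6514492034912109, -0.25060489773750305), (0.025521567091345787, 0.02329050935804844), 36.390960693359375)
side cork 412 ((0.6697983145713806, -0.2119404822587967), (0.18892157077789307, 0.08279635012149811), 60.35005187988281)
  enc ((0.6837969422340393, -0.21990898251533508), 0.09788777679204941)
```

>>> {"name": "send_rows", "arguments": {"increments": [0, 0, -0.1122, 1.08, -1.67, 0, 0.7, 0, 0, -0.1122, 1.08, -1.67, 0, 0.7, 0, 0, -0.1122, 1.08, -1.67, 0, 0.7, 0, 0, -0.1122, 1.08, -1.67, 0, 0.7, 0, 0, -0.1122, 1.08, -1.67, 0, 0.7, 0, 0, -0.1122, 1.08, -1.67, 0, 0.7, 0, 0, -0.1122, 1.08, -1.67, 0, 0.7, 0, 0, -0.1122, 1.08, -1.67, 0, 0.7, 0, 0, -0.1122, 1.08, -1.67, 0, 0.7, 0, 0, -0.1122, 1.08, -1.67, 0, 0.7, 0, 0, -0.1122, 1.08, -1.67, 0, 0.7, 0, 0, -0.1122, 1.08, -1.67, 0, 0.7, 0, 0, -0.1122, 1.08, -1.67, 0, 0.7, 0, 0, -0.1122, 1.08, -1.67, 0, 0.7, 0, 0, 0, 0, 0, 0, 0.7, 0, 0, 0, 0, 0, 0, 0.7, 0, 0, 0, 0, 0, 0, 0.7]}}

```text
time: 8.53
position: [0.5774, 0.082, 0.1797]
tool_rot: [0.737, 0.676, -0.001, -0.002]
ft_force: [0.1, 0.4, -0.0]
grip_width: 0.061
grip_force: 0.0
```

```bash
python3 w.py
```

```text
t 8.53 pos [0.5774 0.082  0.1797] jaw -4.9 z [-0.005  0.001 -1.   ] F [ 0.1  0.4 -0. ] gw 0.061 gf 0.0 q6 0.03
plugs [ 263  199   44   57 2284] [array([0.5812, 0.0847]), array([0.0403, 0.0295]), np.float64(85.0101)]
plugs [265 265  39  17 597] [array([0.5781, 0.0502]), array([0.0106, 0.0276]), np.float64(85.6847)]
plugs [266 324  37  18 619] [array([ 5.739e-01, -3.000e-04]), array([0.0126, 0.0278]), np.float64(85.0815)]
```

>>> {"name": "send_rows", "arguments": {"increments": [0, 0, 0, 0.3, 0.1, -3, 0.7, 0, 0, 0, 0, 0, -3, 0.7, 0, 0, 0, 0, 0, -2, 0.7, 0, 0, 0, 0, 0, -1.1, 0.7, 0, 0, 0, 0, 0, 0, 0.7, 0, 0, 0, 0, 0, 0, 0, 0, 0, 0, 0, 0, 0, 0, 0, 0, 0, 0, 0, 0, 0, 0, 0, 0, 0, 0, 0, 0, 0, 0, 0, 0, 0, 0, 0, 0, 0, 0, 0, 0, 0, 0]}}

```text
time: 9.5
position: [0.5818, 0.0826, 0.0913]
tool_rot: [0.737, 0.676, -0.0, -0.0]
ft_force: [-0.7, -1.1, 2.9]
grip_width: 0.0299
grip_force: 40.0
```

>>> {"name": "send_rows", "arguments": {"increments": [0, 0, 0, 0, 0, 0.3, 0, 0, 0, 0, 0, 0, 0.5, 0, 0, 0, 0, 0, 0, 0.5, 0, 0, 0, 0, 0, 0, 0.5, 0, 0, 0, 0, 0, 0, 0.6, 0, 0, 0, 0, 0, 0, 0.6, 0, 0, 0, 0, 0, 0, 0.6, 0, 0, 0, 0, 0, 0, 0.6, 0, 0, 0, 0, 0, 0, 0.6, 0, 0, 0, 0, 0, 0, 1.2, 0, 0, 0, 0, 0, 0, 2, 0, 0, 0, 0, 0, 0, 2, 0, 0, 0, 0, 0, 0, 0, 0, 0, 0, 0, 0, 0, 0, 0]}}

```text
time: 10.67
position: [0.5834, 0.0825, 0.1922]
tool_rot: [0.737, 0.676, 0.002, 0.002]
ft_force: [0.1, -0.6, -1.2]
grip_width: 0.0298
grip_force: 40.0
```

```bash
cat > p.py <<'E'
from s import *
import sys
# black things in view: foot of held plug (lowest grey/black point under the tcp)
o=st();x,y,zt=o['position']
for nm in('scene','side'):
    c=cam(nm);W=pts(c);V=c['image'].max(2)
    m=(np.hypot(W[...,0]-x,W[...,1]-y)<.035)&(W[...,2]<zt+.0)&(W[...,2]>zt-.09)
    if m.sum(): print(nm,m.sum(),'zmin',np.round(np.percentile(W[...,2][m],[1,5]),4),'mean',np.round(W[m].mean(0),3))
E
python3 p.py; python3 - <<'E'
import sys;sys.path.insert(0,'.')
from h import *
# tray from both views: rim corners at z 35 mm
for nm in('scene','side'):
    c=cam(nm);W=pts(c);z=W[...,2];x=W[...,0];y=W[...,1]
    m=(z>.029)&(z<.038)&(x<.57)&(y<-.21)&(y>-.45)&(x>.29)
    print(nm,m.sum(),cv2.minAreaRect(W[m][:,:2].astype(np.float32)))
    f=(z>.001)&(z<.007)&(x<.53)&(y<-.25)&(y>-.41)&(x>.34);print(np.nanmean(W[f],0))
E
```

```text
t 10.67 pos [0.5834 0.0825 0.1922] jaw -4.97 z [ 0.004 -0.    -1.   ] F [ 0.1 -0.6 -1.2] gw 0.0298 gf 40.0 q6 0.04
scene 47 zmin [0.105  0.1067] mean [0.585 0.07  0.138]
side 235 zmin [0.1173 0.1454] mean [0.576 0.07  0.169]
scene 360 ((0.4375, -0.330452024936676), (0.23449775576591492, 0.15311340987682343), 3.793144702911377)
[ 0.43475359 -0.33554942  0.00407405]
side 1058 ((0.43497562408447266, -0.3300619125366211), (0.23291423916816711, 0.15428900718688965), 4.461874485015869)
[ 0.43220305 -0.32409254  0.00391507]
```

>>> {"name": "send_rows", "arguments": {"increments": [0, 0, 0, -0.75, -3.7, 0, 0, 0, 0, 0, -0.75, -3.7, 0, 0, 0, 0, 0, -0.75, -3.7, 0, 0, 0, 0, 0, -0.75, -3.7, 0, 0, 0, 0, 0, -0.75, -3.7, 0, 0, 0, 0, 0, -0.75, -3.7, 0, 0, 0, 0, 0, -0.75, -3.7, 0, 0, 0, 0, 0, -0.75, -3.7, 0, 0, 0, 0, 0, -0.75, -3.7, 0, 0, 0, 0, 0, -0.75, -3.7, 0, 0, 0, 0, 0, -0.75, -3.7, 0, 0, 0, 0, 0, -0.75, -3.7, 0, 0, 0, 0, 0, 0, 0, -3, 0, 0, 0, 0, 0, 0, -3, 0, 0, 0, 0, 0, 0, -3, 0, 0, 0, 0, 0, 0, -2.5, 0, 0, 0, 0, 0, 0, -1.2, 0, 0, 0, 0, 0, 0, 0, 0, 0, 0, 0, 0, 0, 0, 0]}}

```text
time: 12.45
position: [0.4919, -0.3611, 0.0629]
tool_rot: [0.737, 0.676, 0.0, -0.001]
ft_force: [0.6, -0.1, -0.9]
grip_width: 0.0295
grip_force: 40.0
```

Lower ~8 mm in small steps, release, rise.

>>> {"name": "send_rows", "arguments": {"increments": [0, 0, 0, 0, 0, -0.4, 0, 0, 0, 0, 0, 0, -0.2, 0, 0, 0, 0, 0, 0, -0.2, 0, 0, 0, 0, 0, 0, 0, 0]}}

```text
time: 12.78
position: [0.4924, -0.3616, 0.0563]
tool_rot: [0.737, 0.676, 0.0, 0.001]
ft_force: [-1.0, 0.3, -0.2]
grip_width: 0.0295
grip_force: 40.0
```

>>> {"name": "send_rows", "arguments": {"increments": [0, 0, 0, 0, 0, -0.1, 0, 0, 0, 0, 0, 0, 0, 0.65, 0, 0, 0, 0, 0, 0, 0.65, 0, 0, 0, 0, 0, 0, 0.65, 0, 0, 0, 0, 0, 0, 0.65, 0, 0, 0, 0, 0, 2, 0.65, 0, 0, 0, 0, 0, 3, 0.65, 0, 0, 0, 0, 0, 4, 0.65, 0, 0, 0, 0, 0, 4, 0.65, 0, 0, 0, 0.77, 3.6, 0, 0.65, 0, 0, 0, 0.77, 3.6, 0, 0.65, 0, 0, 0, 0.77, 3.6, 0, 0.65, 0, 0, 0, 0.77, 3.6, 0, 0.65, 0, 0, 0, 0.77, 3.6, 0, 0.65, 0, 0, 0, 0.77, 3.6, 0, 0.65, 0, 0, 0, 0.77, 3.6, 0, 0.65, 0, 0, 0, 0.77, 3.6, 0, 0.65, 0, 0, 0, 0.77, 3.6, 0, 0.65, 0, 0, 0, 0.77, 3.6, 0, 0.65, 0, 0, 0, 0.77, 3.6, 0, 0.65]}}

```text
time: 14.45
position: [0.5768, 0.0364, 0.1847]
tool_rot: [0.737, 0.676, 0.0, 0.0]
ft_force: [0.5, 0.3, 0.2]
grip_width: 0.0567
grip_force: 0.0
```

>>> {"name": "send_rows", "arguments": {"increments": [0, 0, 0, 0, 0, 0, 0.65, 0, 0, 0, 0, 0, 0, 0.65]}}

```text
time: 14.62
position: [0.5767, 0.0367, 0.1846]
tool_rot: [0.736, 0.677, -0.0, 0.0]
ft_force: [0.0, -1.1, 1.0]
grip_width: 0.0565
grip_force: 0.0
```

```bash
python3 w.py; python3 look.py l1.png
```

```text
t 14.62 pos [0.5767 0.0367 0.1846] jaw -4.72 z [ 0. -0. -1.] F [ 0.  -1.1  1. ] gw 0.0565 gf 0.0 q6 -0.05
plugs [ 259  204   43   55 2151] [array([0.5774, 0.0351]), array([0.0398, 0.0296]), np.float64(85.1475)]
plugs [261 268  37  14 474] [array([0.5739, 0.0013]), array([0.0085, 0.027 ]), np.float64(84.5018)]
plugs [262 312  36   6 212] [array([ 0.5716, -0.0308]), array([0.0057, 0.0269]), np.float64(84.5438)]
plugs [262 325  35  17 552] [array([ 0.5697, -0.0496]), array([0.0121, 0.027 ]), np.float64(85.6343)]
t 14.67 pos [0.5766 0.0353 0.1845] jaw -4.84 z [-0.    -0.001 -1.   ] F [-0.9 -0.5  0.5] gw 0.0567 gf 0.0 q6 -0.05
```

View pics/l1.png

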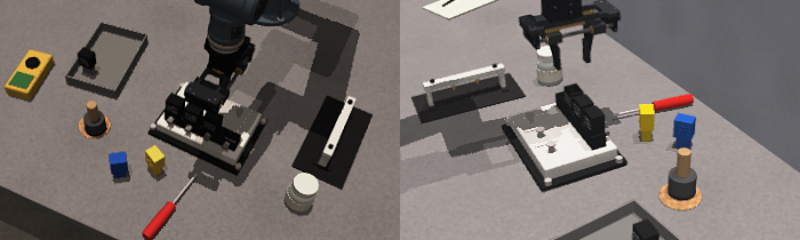

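Bridge stands on the mat (right), plug1 stands in the tray at (88,60), mallet still on its rest at (93,118). Continuing with plug2.

>>> {"name": "send_rows", "arguments": {"increments": [0, 0, 0, 0.05, -0.1, -3, 0.65, 0, 0, 0, 0, 0, -3, 0.65, 0, 0, 0, 0, 0, -2.4, 0.65, 0, 0, 0, 0, 0, -1.1, 0.65, 0, 0, 0, 0, 0, 0, 0.65, 0, 0, 0, 0, 0, 0, 0, 0, 0, 0, 0, 0, 0, 0, 0, 0, 0, 0, 0, 0, 0, 0, 0, 0, 0, 0, 0, 0, 0, 0, 0, 0, 0, 0, 0, 0, 0, 0, 0, 0, 0.3, 0, 0, 0, 0, 0, 0, 0.5, 0, 0, 0, 0, 0, 0, 0.5, 0, 0, 0, 0, 0, 0, 0.5, 0, 0, 0, 0, 0, 0, 0.6, 0, 0, 0, 0, 0, 0, 0.6, 0, 0, 0, 0, 0, 0, 0.6, 0, 0, 0, 0, 0, 0, 0.6, 0, 0, 0, 0, 0, 0, 1.4, 0]}}

```text
time: 16.35
position: [0.577, 0.0336, 0.1454]
tool_rot: [0.737, 0.676, -0.0, -0.0]
ft_force: [-0.3, 0.2, -0.9]
grip_width: 0.0297
grip_force: 40.0
```

>>> {"name": "send_rows", "arguments": {"increments": [0, 0, 0, 0, 0, 2, 0, 0, 0, 0, 0, 0, 2.2, 0, 0, 0, 0, 0, 0, 0, 0, 0, 0, 0, 0, 0, 0, 0]}}

```text
time: 16.68
position: [0.5786, 0.0334, 0.1892]
tool_rot: [0.737, 0.676, 0.001, 0.002]
ft_force: [0.0, 0.1, -1.2]
grip_width: 0.0297
grip_force: 40.0
```

```bash
python3 p.py
```

```text
t 16.68 pos [0.5786 0.0334 0.1892] jaw -4.97 z [ 0.005 -0.001 -1.   ] F [ 0.   0.1 -1.2] gw 0.0297 gf 40.0 q6 -0.05
scene 71 zmin [0.1012 0.103 ] mean [0.582 0.028 0.146]
side 241 zmin [0.1164 0.1419] mean [0.572 0.02  0.167]
```

>>> {"name": "send_rows", "arguments": {"increments": [0, 0, 0, -1.62, -3.35, 0, 0, 0, 0, 0, -1.62, -3.35, 0, 0, 0, 0, 0, -1.62, -3.35, 0, 0, 0, 0, 0, -1.62, -3.35, 0, 0, 0, 0, 0, -1.62, -3.35, 0, 0, 0, 0, 0, -1.62, -3.35, 0, 0, 0, 0, 0, -1.62, -3.35, 0, 0, 0, 0, 0, -1.62, -3.35, 0, 0, 0, 0, 0, -1.62, -3.35, 0, 0, 0, 0, 0, -1.62, -3.35, 0, 0, 0, 0, 0, -1.62, -3.35, 0, 0, 0, 0, 0, -1.62, -3.35, 0, 0, 0, 0, 0, 0, 0, -3, 0, 0, 0, 0, 0, 0, -3, 0, 0, 0, 0, 0, 0, -3, 0, 0, 0, 0, 0, 0, -2.5, 0, 0, 0, 0, 0, 0, -1.2, 0, 0, 0, 0, 0, 0, -0.3, 0, 0, 0, 0, 0, 0, 0, 0, 0, 0, 0, 0, 0, 0, 0]}}

```text
time: 18.45
position: [0.3829, -0.3684, 0.0574]
tool_rot: [0.737, 0.676, 0.0, -0.0]
ft_force: [-0.1, -0.1, -0.8]
grip_width: 0.0297
grip_force: 40.0
```

>>> {"name": "send_rows", "arguments": {"increments": [0, 0, 0, 0, 0, -0.25, 0, 0, 0, 0, 0, 0, 0, 0.65, 0, 0, 0, 0, 0, 0, 0.65, 0, 0, 0, 0, 0, 0, 0.65, 0, 0, 0, 0, 0, 0, 0.65, 0, 0, 0, 0, 0, 2, 0.65, 0, 0, 0, 0, 0, 3, 0.65, 0, 0, 0, 0, 0, 4, 0.65, 0, 0, 0, 0, 0, 4, 0.65, 0, 0, 0, 1.73, 3.21, 0, 0.65, 0, 0, 0, 1.73, 3.21, 0, 0.65, 0, 0, 0, 1.73, 3.21, 0, 0.65, 0, 0, 0, 1.73, 3.21, 0, 0.65, 0, 0, 0, 1.73, 3.21, 0, 0.65, 0, 0, 0, 1.73, 3.21, 0, 0.65, 0, 0, 0, 1.73, 3.21, 0, 0.65, 0, 0, 0, 1.73, 3.21, 0, 0.65, 0, 0, 0, 1.73, 3.21, 0, 0.65, 0, 0, 0, 1.73, 3.21, 0, 0.65, 0, 0, 0, 1.73, 3.21, 0, 0.65]}}

```text
time: 20.12
position: [0.5737, -0.0134, 0.1854]
tool_rot: [0.737, 0.676, 0.0, 0.0]
ft_force: [-0.0, -0.9, 0.1]
grip_width: 0.0567
grip_force: 0.0
```

>>> {"name": "send_rows", "arguments": {"increments": [0, 0, 0, 0, 0, 0, 0.65, 0, 0, 0, 0, 0, 0, 0.65]}}

```text
time: 20.28
position: [0.5736, -0.0134, 0.1852]
tool_rot: [0.736, 0.677, 0.0, 0.0]
ft_force: [-0.5, 0.1, -0.4]
grip_width: 0.0566
grip_force: 0.0
```

```bash
python3 w.py
```

```text
t 20.28 pos [ 0.5736 -0.0134  0.1852] jaw -4.73 z [ 0. -0. -1.] F [-0.5  0.1 -0.4] gw 0.0566 gf 0.0 q6 -0.14
plugs [ 257  204   43   55 2172] [array([ 0.5731, -0.015 ]), array([0.0404, 0.0296]), np.float64(85.6827)]
plugs [259 268  38  14 495] [array([ 0.5697, -0.0489]), array([0.009 , 0.0277]), np.float64(84.9771)]
```

>>> {"name": "send_rows", "arguments": {"increments": [0, 0, 0, 0, -0.1, -3, 0.65, 0, 0, 0, 0, 0, -3, 0.65, 0, 0, 0, 0, 0, -2.4, 0.65, 0, 0, 0, 0, 0, -1.2, 0.65, 0, 0, 0, 0, 0, 0, 0.65, 0, 0, 0, 0, 0, 0, 0, 0, 0, 0, 0, 0, 0, 0, 0, 0, 0, 0, 0, 0, 0, 0, 0, 0, 0, 0, 0, 0, 0, 0, 0, 0, 0, 0, 0, 0, 0, 0, 0, 0, 0.3, 0, 0, 0, 0, 0, 0, 0.5, 0, 0, 0, 0, 0, 0, 0.5, 0, 0, 0, 0, 0, 0, 0.5, 0, 0, 0, 0, 0, 0, 0.6, 0, 0, 0, 0, 0, 0, 0.6, 0, 0, 0, 0, 0, 0, 0.6, 0, 0, 0, 0, 0, 0, 0.6, 0, 0, 0, 0, 0, 0, 1.4, 0]}}

```text
time: 21.92
position: [0.5729, -0.0163, 0.145]
tool_rot: [0.737, 0.676, -0.0, -0.0]
ft_force: [0.1, 0.2, -1.2]
grip_width: 0.0295
grip_force: 40.0
```

>>> {"name": "send_rows", "arguments": {"increments": [0, 0, 0, 0, 0, 2, 0, 0, 0, 0, 0, 0, 2.2, 0, 0, 0, 0, 0, 0, 0, 0, 0, 0, 0, 0, 0, 0, 0]}}

```text
time: 22.25
position: [0.5745, -0.0166, 0.1887]
tool_rot: [0.737, 0.676, 0.001, 0.002]
ft_force: [-0.8, 0.1, -1.5]
grip_width: 0.03
grip_force: 40.0
```

```bash
python3 p.py
```

```text
t 22.25 pos [ 0.5745 -0.0166  0.1887] jaw -4.97 z [ 0.005 -0.001 -1.   ] F [-0.8  0.1 -1.5] gw 0.03 gf 40.0 q6 -0.14
scene 88 zmin [0.0996 0.1029] mean [ 0.578 -0.019  0.149]
side 247 zmin [0.1179 0.1435] mean [ 0.567 -0.029  0.167]
```

>>> {"name": "send_rows", "arguments": {"increments": [0, 0, 0, -0.96, -3.05, 0, 0, 0, 0, 0, -0.96, -3.05, 0, 0, 0, 0, 0, -0.96, -3.05, 0, 0, 0, 0, 0, -0.96, -3.05, 0, 0, 0, 0, 0, -0.96, -3.05, 0, 0, 0, 0, 0, -0.96, -3.05, 0, 0, 0, 0, 0, -0.96, -3.05, 0, 0, 0, 0, 0, -0.96, -3.05, 0, 0, 0, 0, 0, -0.96, -3.05, 0, 0, 0, 0, 0, 0, 0, 0, 0, 0, 0, 0, 0, 0, -3, 0, 0, 0, 0, 0, 0, -3, 0, 0, 0, 0, 0, 0, -3, 0, 0, 0, 0, 0, 0, -2.5, 0, 0, 0, 0, 0, 0, -1.2, 0, 0, 0, 0, 0, 0, -0.3, 0, 0, 0, 0, 0, 0, 0, 0, 0, 0, 0, 0, 0, 0, 0]}}

```text
time: 23.85
position: [0.4874, -0.2911, 0.0577]
tool_rot: [0.737, 0.676, 0.0, 0.001]
ft_force: [-0.7, -0.1, -1.5]
grip_width: 0.0296
grip_force: 40.0
```

>>> {"name": "send_rows", "arguments": {"increments": [0, 0, 0, 0, 0, -0.25, 0, 0, 0, 0, 0, 0, 0, 0.65, 0, 0, 0, 0, 0, 0, 0.65, 0, 0, 0, 0, 0, 0, 0.65, 0, 0, 0, 0, 0, 0, 0.65, 0, 0, 0, 0, 0, 2, 0.65, 0, 0, 0, 0, 0, 3, 0.65, 0, 0, 0, 0, 0, 4, 0.65, 0, 0, 0, 0, 0, 4, 0.65, 0, 0, 0, 1.01, 2.82, 0, 0.65, 0, 0, 0, 1.01, 2.82, 0, 0.65, 0, 0, 0, 1.01, 2.82, 0, 0.65, 0, 0, 0, 1.01, 2.82, 0, 0.65, 0, 0, 0, 1.01, 2.82, 0, 0.65, 0, 0, 0, 1.01, 2.82, 0, 0.65, 0, 0, 0, 1.01, 2.82, 0, 0.65, 0, 0, 0, 1.01, 2.82, 0, 0.65, 0, 0, 0, 0, 0, 0, 0.65, 0, 0, 0, 0, 0, 0, 0.65, 0, 0, 0, 0, 0, 0, 0.65]}}

```text
time: 25.52
position: [0.5674, -0.0653, 0.1846]
tool_rot: [0.737, 0.676, -0.0, 0.0]
ft_force: [-0.5, -0.1, 0.5]
grip_width: 0.0565
grip_force: 0.0
```

```bash
python3 w.py
```

```text
t 25.52 pos [ 0.5674 -0.0653  0.1846] jaw -4.93 z [-0.    -0.001 -1.   ] F [-0.5 -0.1  0.5] gw 0.0565 gf 0.0 q6 -0.22
plugs [ 260  201   43   54 2147] [array([ 0.5688, -0.0643]), array([0.0397, 0.0295]), np.float64(84.0157)]
```

>>> {"name": "send_rows", "arguments": {"increments": [0, 0, 0, 0.1, 0, -3, 0.65, 0, 0, 0, 0, 0, -3, 0.65, 0, 0, 0, 0, 0, -2.4, 0.65, 0, 0, 0, 0, 0, -1.1, 0.65, 0, 0, 0, 0, 0, 0, 0.65, 0, 0, 0, 0, 0, 0, 0, 0, 0, 0, 0, 0, 0, 0, 0, 0, 0, 0, 0, 0, 0, 0, 0, 0, 0, 0, 0, 0, 0, 0, 0, 0, 0, 0, 0, 0, 0, 0, 0, 0, 0.3, 0, 0, 0, 0, 0, 0, 0.5, 0, 0, 0, 0, 0, 0, 0.5, 0, 0, 0, 0, 0, 0, 0.5, 0, 0, 0, 0, 0, 0, 0.6, 0, 0, 0, 0, 0, 0, 0.6, 0, 0, 0, 0, 0, 0, 0.6, 0, 0, 0, 0, 0, 0, 0.6, 0, 0, 0, 0, 0, 0, 1.4, 0]}}

```text
time: 27.15
position: [0.5681, -0.0651, 0.1453]
tool_rot: [0.737, 0.676, -0.0, -0.001]
ft_force: [0.1, 0.4, -1.2]
grip_width: 0.0294
grip_force: 40.0
```

>>> {"name": "send_rows", "arguments": {"increments": [0, 0, 0, 0, 0, 2, 0, 0, 0, 0, 0, 0, 2.2, 0, 0, 0, 0, 0, 0, 0, 0, 0, 0, 0, 0, 0, 0, 0]}}

```text
time: 27.48
position: [0.5697, -0.0655, 0.1891]
tool_rot: [0.737, 0.676, 0.001, 0.002]
ft_force: [-0.1, 0.0, -1.2]
grip_width: 0.0295
grip_force: 40.0
```

```bash
python3 p.py
```

```text
t 27.48 pos [ 0.5697 -0.0655  0.1891] jaw -4.97 z [ 0.004 -0.001 -1.   ] F [-0.1  0.  -1.2] gw 0.0295 gf 40.0 q6 -0.22
scene 77 zmin [0.1447 0.1459] mean [ 0.577 -0.057  0.165]
side 261 zmin [0.1419 0.1441] mean [ 0.562 -0.078  0.168]
```

>>> {"name": "send_rows", "arguments": {"increments": [0, 0, 0, -2.12, -2.59, 0, 0, 0, 0, 0, -2.12, -2.59, 0, 0, 0, 0, 0, -2.12, -2.59, 0, 0, 0, 0, 0, -2.12, -2.59, 0, 0, 0, 0, 0, -2.12, -2.59, 0, 0, 0, 0, 0, -2.12, -2.59, 0, 0, 0, 0, 0, -2.12, -2.59, 0, 0, 0, 0, 0, -2.12, -2.59, 0, 0, 0, 0, 0, -2.12, -2.59, 0, 0, 0, 0, 0, 0, 0, 0, 0, 0, 0, 0, 0, 0, -3, 0, 0, 0, 0, 0, 0, -3, 0, 0, 0, 0, 0, 0, -3, 0, 0, 0, 0, 0, 0, -2.5, 0, 0, 0, 0, 0, 0, -1.2, 0, 0, 0, 0, 0, 0, -0.3, 0, 0, 0, 0, 0, 0, 0, 0, 0, 0, 0, 0, 0, 0, 0]}}

```text
time: 29.08
position: [0.378, -0.2981, 0.0575]
tool_rot: [0.737, 0.676, 0.0, -0.0]
ft_force: [0.2, -0.6, -0.8]
grip_width: 0.0298
grip_force: 40.0
```

>>> {"name": "send_rows", "arguments": {"increments": [0, 0, 0, 0, 0, -0.25, 0, 0, 0, 0, 0, 0, 0, 0.65, 0, 0, 0, 0, 0, 0, 0.65, 0, 0, 0, 0, 0, 0, 0.65, 0, 0, 0, 0, 0, 0, 0.65, 0, 0, 0, 0, 0, 2, 0.65, 0, 0, 0, 0, 0, 3, 0.65, 0, 0, 0, 0, 0, 4, 0.65, 0, 0, 0, 0, 0, 4, 0.65, 0, 0, 0, 1.5, 3, 1, 0.65, 0, 0, 0, 1.5, 3, 1, 0.65, 0, 0, 0, 1.5, 3, 1, 0.65, 0, 0, 0, 1.5, 3, 1, 0.65, 0, 0, 0, 1.5, 3, 1, 0.65, 0, 0, 0, 0, 0, 0, 0.65, 0, 0, 0, 0, 0, 0, 0.65]}}

```text
time: 30.42
position: [0.4533, -0.1469, 0.2358]
tool_rot: [0.736, 0.677, 0.0, 0.001]
ft_force: [-0.2, 0.6, -0.1]
grip_width: 0.0564
grip_force: 0.0
```

```bash
cat > m3.py <<'E'
from s import *
from scipy.optimize import least_squares
import sys
st();ims=[]
for nm in('scene','side'):
    c=cam(nm);ims.append(c['image']);W=pts(c);I=c['image'].astype(int);z=W[...,2];V=I.max(2);S=V-I.min(2);X=W[...,0];Y=W[...,1]
    near=(X>.5)&(X<.8)&(Y<-.15)&(Y>-.4)
    m=near&(z>.092)&(z<.104)&(S>30); print(nm,'handle top',m.sum(),np.round(cv2.minEnclosingCircle(W[m][:,:2].astype(np.float32))[0],4))
    m=near&(z>-.004)&(z<.008)&(S>40)&(I[...,0]>I[...,2]+30)
    n,l,s,_=cv2.connectedComponentsWithStats(m.astype(np.uint8));m=(l==1+np.argmax(s[1:,4])) if n>1 else m
    e=cv2.convexHull(W[m][:,:2].astype(np.float32)).reshape(-1,2)
    f=least_squares(lambda p:np.hypot(*(e-p).T)-.042,e.mean(0),loss='soft_l1',f_scale=.002);print('  cork',m.sum(),np.round(f.x,4),'rms',round(float(np.sqrt(np.mean(f.fun**2))),4))
    m=(z>.07)&(z<.09)&(X>.32)&(X<.55)&(Y<-.25)&(Y>-.42)&(V<75)
    n,l,s,_=cv2.connectedComponentsWithStats(m.astype(np.uint8))
    print('  plugs',[np.round(W[l==i].mean(0),3).tolist() for i in range(1,n) if s[i,4]>25])
cv2.imwrite('pics/'+sys.argv[1],cv2.resize(np.hstack([ims[0][100:310,140:490],ims[1][170:380,100:450]])[:,:,::-1],(800,240)))
E
python3 m3.py l2.png
```

```text
t 30.42 pos [ 0.4533 -0.1469  0.2358] jaw -4.74 z [ 0.001 -0.001 -1.   ] F [-0.2  0.6 -0.1] gw 0.0564 gf 0.0 q6 -0.47
scene handle top 47 [ 0.6731 -0.283 ]
  cork 339 [ 0.6465 -0.2578] rms 0.0022
  plugs [[0.387, -0.368, 0.078], [0.382, -0.298, 0.078], [0.496, -0.36, 0.078], [0.491, -0.29, 0.078]]
side handle top 102 [ 0.6714 -0.2817]
  cork 535 [ 0.6446 -0.2551] rms 0.0022
  plugs [[0.484, -0.296, 0.077], [0.488, -0.365, 0.078], [0.375, -0.305, 0.078], [0.38, -0.373, 0.078]]
```

View pics/l2.png

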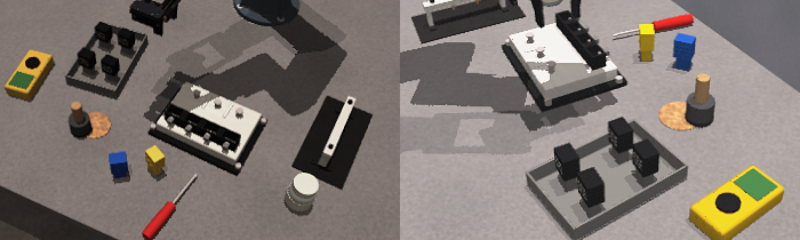

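All four plugs stand in the tray, (88,60)–(127,38) on the left panel. The mallet has been knocked off the cork's centre to (78,120), with the cork at (96,125). I'll go above the mallet.

>>> {"name": "send_rows", "arguments": {"increments": [0, 0, 0, 2.74, -1.69, -0.9, 0.65, 0, 0, 0, 2.74, -1.69, -0.9, 0.65, 0, 0, 0, 2.74, -1.69, -0.9, 0.65, 0, 0, 0, 2.74, -1.69, -0.9, 0.65, 0, 0, 0, 2.74, -1.69, -0.9, 0.65, 0, 0, 0, 2.74, -1.69, -0.9, 0.65, 0, 0, 0, 2.74, -1.69, -0.9, 0.65, 0, 0, 0, 2.74, -1.69, -0.9, 0.65, 0, 0, 0, 0, 0, 0, 0.65, 0, 0, 0, 0, 0, 0, 0.65, 0, 0, 0, 0, 0, 0, 0.65]}}

```text
time: 31.43
position: [0.6701, -0.2844, 0.1617]
tool_rot: [0.738, 0.675, -0.001, -0.002]
ft_force: [-0.3, -0.4, 0.1]
grip_width: 0.0564
grip_force: 0.0
```

```bash
cat > mal.py <<'E'
from s import *
o=st();x,y,_=o['position']
c=cam('wrist');save(c,'w2.png');W=pts(c);z=W[...,2];I=c['image'].astype(int);S=I.max(2)-I.min(2)
m=(z>.09)&(z<.106)&(np.hypot(W[...,0]-x,W[...,1]-y)<.06)&(S>25)
print('top',m.sum(),cv2.minEnclosingCircle(W[m][:,:2].astype(np.float32)),np.nanmedian(z[m]) if m.any() else 0)
m=(z>.036)&(z<.052)&(np.hypot(W[...,0]-x,W[...,1]-y)<.07)
print('headtop',m.sum(),cv2.minEnclosingCircle(W[m][:,:2].astype(np.float32)) if m.any() else 0)
E
python3 mal.py
```

```text
t 31.43 pos [ 0.6701 -0.2844  0.1617] jaw -5.09 z [-0.003  0.002 -1.   ] F [-0.3 -0.4  0.1] gw 0.0564 gf 0.0 q6 -0.47
top 1063 ((0.6734337210655212, -0.28041979670524597), 0.012806065380573273) 0.10085735007520995
headtop 1825 ((0.6735164523124695, -0.28080153465270996), 0.027155162766575813)
```

View pics/w2.png

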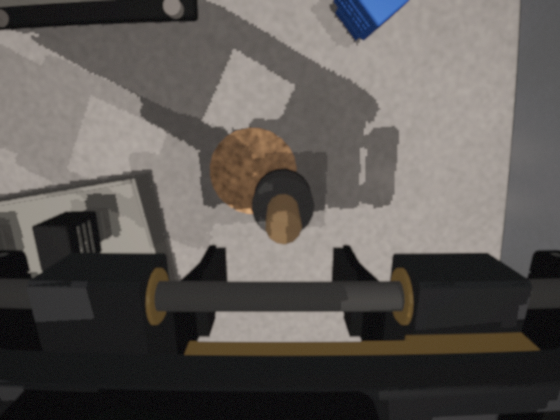

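Handle top is at (284,225), head at (282,200), upright and overlapping the cork. Descend and grip.

>>> {"name": "send_rows", "arguments": {"increments": [0, 0, 0, 0.25, 0.3, -1, 0.65, 0, 0, 0, 0, 0, -3, 0.65, 0, 0, 0, 0, 0, -3, 0.65, 0, 0, 0, 0, 0, -2, 0.65, 0, 0, 0, 0, 0, -0.9, 0.65, 0, 0, 0, 0, 0, 0, 0.65, 0, 0, 0, 0, 0, 0, 0, 0, 0, 0, 0, 0, 0, 0, 0, 0, 0, 0, 0, 0, 0, 0, 0, 0, 0, 0, 0, 0, 0, 0, 0, 0, 0, 0, 0, 0, 0, 0, 0, 0, 0, 0], "newtons": 58}}

```text
time: 32.48
position: [0.6742, -0.2806, 0.065]
tool_rot: [0.737, 0.676, -0.0, -0.0]
ft_force: [-1.5, 2.1, 7.7]
grip_width: 0.0252
grip_force: 57.9
```

>>> {"name": "send_rows", "arguments": {"increments": [0, 0, 0, 0, 0, 0.5, 0, 0, 0, 0, 0, 0, 1.5, 0, 0, 0, 0, 0, 0, 3, 0, 0, 0, 0, 0, 0, 3, 0, 0, 0, 0, 0, 0, 3, 0, 0, 0, 0, 0, 0, 1, 0, 0, 0, 0, 0, 0, 0, 0, 0, 0, 0, 0, 0, 0, 0]}}

```text
time: 33.15
position: [0.674, -0.2802, 0.1838]
tool_rot: [0.737, 0.676, -0.0, -0.0]
ft_force: [-0.2, -0.4, -5.9]
grip_width: 0.0253
grip_force: 57.8
```

```bash
cat > hd.py <<'E'
from s import *
o=st();x,y,zt=o['position']
for nm in('scene','side'):
    c=cam(nm);W=pts(c);z=W[...,2];V=c['image'].max(2)
    near=(np.hypot(W[...,0]-x,W[...,1]-y)<.05)
    for lo,hi in((-.066,-.045),(-.042,-.026)):
        m=near&(z<zt+hi)&(z>zt+lo)
        if m.sum()>5: print(nm,lo,m.sum(),'mean',np.round(W[m].mean(0),4),'zmin',np.round(np.percentile(z[m],[1,5]),4))
# pins
    cx,cy=.5288,.0105;u=np.array([.9962,-.0872]);v=np.array([.0872,.9962])
    for k in(60,0,-60):
        p=np.array([cx,cy])-.045*u+k/1000*v
        m=(np.hypot(W[...,0]-p[0],W[...,1]-p[1])<.018)&(z>.05)&(z<.07)
        if m.sum()>3: print('  pin',k,np.round(p,4),m.sum(),np.round(cv2.minEnclosingCircle(W[m][:,:2].astype(np.float32))[0],4),'z',np.round(np.median(z[m]),4))
E
python3 hd.py
```

```text
t 33.15 pos [ 0.674  -0.2802  0.1838] jaw -4.97 z [-0.001  0.    -1.   ] F [-0.2 -0.4 -5.9] gw 0.0253 gf 57.8 q6 -0.46
scene -0.066 75 mean [ 0.6883 -0.2704  0.1309] zmin [0.1226 0.124 ]
scene -0.042 72 mean [ 0.6901 -0.2703  0.1505] zmin [0.1423 0.1429]
  pin 60 [0.4892 0.0742] 34 [0.4892 0.0742] z 0.0627
  pin 0 [0.484  0.0144] 31 [0.4857 0.0138] z 0.0616
  pin -60 [ 0.4787 -0.0453] 34 [ 0.4784 -0.0439] z 0.062
side -0.066 206 mean [ 0.6562 -0.2963  0.129 ] zmin [0.1198 0.1207]
side -0.042 172 mean [ 0.6568 -0.2964  0.15  ] zmin [0.1422 0.1431]
  pin 60 [0.4892 0.0742] 42 [0.4878 0.0752] z 0.0606
  pin 0 [0.484  0.0144] 44 [0.4823 0.0149] z 0.0594
  pin -60 [ 0.4787 -0.0453] 49 [ 0.4786 -0.0453] z 0.0607
```

>>> {"name": "send_rows", "arguments": {"increments": [0, 0, 0, -2.17, 2.61, 0, 0, 0, 0, 0, -2.17, 2.61, 0, 0, 0, 0, 0, -2.17, 2.61, 0, 0, 0, 0, 0, -2.17, 2.61, 0, 0, 0, 0, 0, -2.17, 2.61, 0, 0, 0, 0, 0, -2.17, 2.61, 0, 0, 0, 0, 0, -2.17, 2.61, 0, 0, 0, 0, 0, -2.17, 2.61, 0, 0, 0, 0, 0, -2.17, 2.61, 0, 0, 0, 0, 0, 0, 0, 0, 0, 0, 0, 0, 0, 0, -2, 0, 0, 0, 0, 0, 0, -2, 0, 0, 0, 0, 0, 0, 0, 0, 0, 0, 0, 0, 0, 0, 0]}}

```text
time: 34.42
position: [0.4775, -0.0451, 0.1424]
tool_rot: [0.737, 0.676, -0.001, -0.003]
ft_force: [0.5, 0.1, -5.0]
grip_width: 0.0249
grip_force: 57.8
```

```bash
python3 hd.py
```

```text
t 34.42 pos [ 0.4775 -0.0451  0.1424] jaw -4.97 z [-0.005  0.002 -1.   ] F [ 0.5  0.1 -5. ] gw 0.0249 gf 57.8 q6 -0.24
scene -0.066 68 mean [ 0.4944 -0.0402  0.0896] zmin [0.0816 0.0829]
scene -0.042 68 mean [ 0.496  -0.0428  0.1084] zmin [0.1006 0.1014]
  pin 60 [0.4892 0.0742] 31 [0.4889 0.0751] z 0.0619
  pin 0 [0.484  0.0144] 33 [0.484  0.0156] z 0.0612
  pin -60 [ 0.4787 -0.0453] 11 [ 0.4815 -0.0429] z 0.0552
side -0.066 151 mean [ 0.4687 -0.0662  0.0892] zmin [0.0814 0.0823]
side -0.042 144 mean [ 0.4681 -0.0667  0.1085] zmin [0.1006 0.1013]
  pin 60 [0.4892 0.0742] 46 [0.4878 0.0731] z 0.0608
  pin -60 [ 0.4787 -0.0453] 29 [ 0.4773 -0.0469] z 0.0595
```

>>> {"name": "send_rows", "arguments": {"increments": [0, 0, 0, 0, 0, -1.5, 0, 0, 0, 0, 0, 0, -0.5, 0, 0, 0, 0, 0, 0, -0.4, 0, 0, 0, 0, 0, 0, -0.3, 0, 0, 0, 0, 0, 0, -0.3, 0, 0, 0, 0, 0, 0, -0.2, 0, 0, 0, 0, 0, 0, 0, 0, 0, 0, 0, 0, 0, 0, 0]}}

```text
time: 35.18
position: [0.4797, -0.0459, 0.1134]
tool_rot: [0.737, 0.676, 0.0, 0.001]
ft_force: [-1.2, -0.1, 6.3]
grip_width: 0.025
grip_force: 57.8
```

>>> {"name": "send_rows", "arguments": {"increments": [0, 0, 0, 0, 0, -0.2, 0, 0, 0, 0, 0, 0, -0.2, 0, 0, 0, 0, 0, 0, -0.1, 0, 0, 0, 0, 0, 0, 0, 0]}}

```text
time: 35.52
position: [0.4797, -0.0459, 0.1083]
tool_rot: [0.737, 0.676, 0.0, 0.001]
ft_force: [-2.0, 0.4, 6.3]
grip_width: 0.0251
grip_force: 57.8
```

>>> {"name": "send_rows", "arguments": {"increments": [0, 0, 0, 0, 0, -0.15, 0, 0, 0, 0, 0, 0, -0.1, 0, 0, 0, 0, 0, 0, 0, 0]}}

```text
time: 35.77
position: [0.4798, -0.046, 0.1076]
tool_rot: [0.737, 0.676, 0.0, 0.001]
ft_force: [-3.8, 0.9, 22.2]
grip_width: 0.0251
grip_force: 57.9
```

>>> {"name": "send_rows", "arguments": {"increments": [0, 0, 0, 0, 0, 1.5, 0, 0, 0, 0, 0, 0, 2, 0, 0, 0, 0, 0.23, 3, 0, 0, 0, 0, 0, 0.24, 3, 0, 0, 0, 0, 0, 0, 0, 0, 0, 0, 0, 0, 0, 0, -1.4, 0, 0, 0, 0, 0, 0, -0.4, 0, 0, 0, 0, 0, 0, -0.4, 0, 0, 0, 0, 0, 0, -0.3, 0, 0, 0, 0, 0, 0, -0.3, 0, 0, 0, 0, 0, 0, -0.3, 0, 0, 0, 0, 0, 0, -0.2, 0, 0, 0, 0, 0, 0, 0, 0, 0, 0, 0, 0, 0, 0, 0]}}

```text
time: 36.93
position: [0.4843, 0.0146, 0.1078]
tool_rot: [0.738, 0.675, 0.001, -0.0]
ft_force: [-2.4, 3.0, 7.9]
grip_width: 0.0251
grip_force: 57.9
```

>>> {"name": "send_rows", "arguments": {"increments": [0, 0, 0, 0, 0, -0.1, 0, 0, 0, 0, 0, 0, -0.1, 0, 0, 0, 0, 0, 0, 0, 0]}}

```text
time: 37.18
position: [0.4844, 0.0146, 0.1076]
tool_rot: [0.738, 0.675, 0.001, 0.0]
ft_force: [-3.7, 3.4, 23.3]
grip_width: 0.0253
grip_force: 57.9
```

Same stop height and force jump: pin 2 is home. On to pin 1.

>>> {"name": "send_rows", "arguments": {"increments": [0, 0, 0, 0, 0, 1.5, 0, 0, 0, 0, 0, 0, 2, 0, 0, 0, 0, 0.23, 3, 0, 0, 0, 0, 0, 0.24, 3, 0, 0, 0, 0, 0, 0, 0, 0, 0, 0, 0, 0, 0, 0, -1.4, 0, 0, 0, 0, 0, 0, -0.4, 0, 0, 0, 0, 0, 0, -0.4, 0, 0, 0, 0, 0, 0, -0.3, 0, 0, 0, 0, 0, 0, -0.3, 0, 0, 0, 0, 0, 0, -0.3, 0, 0, 0, 0, 0, 0, -0.3, 0, 0, 0, 0, 0, 0, -0.1, 0, 0, 0, 0, 0, 0, 0, 0, 0, 0, 0, 0, 0, 0, 0]}}

```text
time: 38.43
position: [0.4896, 0.0744, 0.1076]
tool_rot: [0.738, 0.675, 0.001, 0.001]
ft_force: [-2.8, 2.8, 21.6]
grip_width: 0.0252
grip_force: 57.9
```

>>> {"name": "send_rows", "arguments": {"increments": [0, 0, 0, 0, 0, 1.5, 0, 0, 0, 0, 0, 0, 3, 0, 0, 0, 0, 0, 0, 3.3, 0, 0, 0, 0, 1.56, -3.31, 0, 0, 0, 0, 0, 1.56, -3.31, 0, 0, 0, 0, 0, 1.56, -3.31, 0, 0, 0, 0, 0, 1.56, -3.31, 0, 0, 0, 0, 0, 1.56, -3.31, 0, 0, 0, 0, 0, 1.56, -3.31, 0, 0, 0, 0, 0, 1.56, -3.31, 0, 0, 0, 0, 0, 1.56, -3.31, 0, 0, 0, 0, 0, 1.56, -3.31, 0, 0, 0, 0, 0, 1.56, -3.31, 0, 0, 0, 0, 0, 0, 0, 0, 0, 0, 0, 0, 0, 0, 0, 0, 0, 0, 0, 0, 0, 0, 0, 0]}}

```text
validation failed for argument at $.in...
```

```bash
sed -i 's/z>.05)&(z<.07)/z>.0435)\&(z<.07)/' hd.py; python3 hd.py; python3 m3.py l3.png
```

```text
t 38.43 pos [0.4896 0.0744 0.1076] jaw -5.08 z [ 0.003  0.001 -1.   ] F [-2.8  2.8 21.6] gw 0.0252 gf 57.9 q6 0.01
scene -0.066 390 mean [0.5053 0.0778 0.0459] zmin [0.0417 0.0419]
scene -0.042 64 mean [0.5078 0.0773 0.073 ] zmin [0.0659 0.0667]
  pin 0 [0.484  0.0144] 59 [0.4848 0.0141] z 0.0455
  pin -60 [ 0.4787 -0.0453] 65 [ 0.4787 -0.0452] z 0.0459
side -0.066 332 mean [0.4859 0.0554 0.0475] zmin [0.0416 0.0418]
side -0.042 115 mean [0.4806 0.0527 0.0743] zmin [0.0659 0.0663]
  pin 0 [0.484  0.0144] 40 [0.481  0.0139] z 0.0449
  pin -60 [ 0.4787 -0.0453] 42 [ 0.4789 -0.0454] z 0.0456
t 38.53 pos [0.4896 0.0743 0.1076] jaw -5.08 z [ 0.003  0.001 -1.   ] F [-3.1  4.  21.7] gw 0.025 gf 57.9 q6 0.01
scene handle top 0 [0. 0.]
  cork 495 [ 0.6456 -0.2579] rms 0.0011
  plugs [[0.387, -0.368, 0.078], [0.382, -0.298, 0.078], [0.496, -0.36, 0.078], [0.491, -0.29, 0.078]]
side handle top 0 [0. 0.]
  cork 761 [ 0.6457 -0.2554] rms 0.0023
  plugs [[0.484, -0.295, 0.077], [0.488, -0.365, 0.078], [0.375, -0.305, 0.078], [0.38, -0.373, 0.078]]
```

View pics/l3.png

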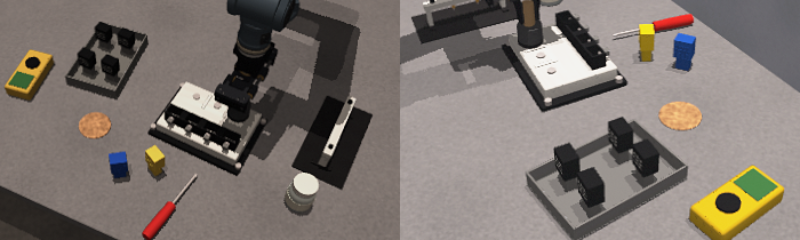

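The call was refused (probably a miscounted row). Pins 2 and 3 are down at 45–46 mm; the mallet is still on pin 1. The cork is now fully visible at (95,125), world (0.6457, -0.2567). Sending the move again.

>>> {"name": "send_rows", "arguments": {"increments": [0, 0, 0, 0, 0, 1.5, 0, 0, 0, 0, 0, 0, 3, 0, 0, 0, 0, 0, 0, 3.3, 0, 0, 0, 0, 1.56, -3.31, 0, 0, 0, 0, 0, 1.56, -3.31, 0, 0, 0, 0, 0, 1.56, -3.31, 0, 0, 0, 0, 0, 1.56, -3.31, 0, 0, 0, 0, 0, 1.56, -3.31, 0, 0, 0, 0, 0, 1.56, -3.31, 0, 0, 0, 0, 0, 1.56, -3.31, 0, 0, 0, 0, 0, 1.56, -3.31, 0, 0, 0, 0, 0, 1.56, -3.31, 0, 0, 0, 0, 0, 1.56, -3.31, 0, 0, 0, 0, 0, 0, 0, 0, 0, 0, 0, 0, 0, 0, 0, 0]}}

```text
time: 39.88
position: [0.6436, -0.2599, 0.1808]
tool_rot: [0.739, 0.674, -0.001, -0.001]
ft_force: [-0.7, 1.0, -5.4]
grip_width: 0.025
grip_force: 57.9
```

```bash
python3 hd.py
```

```text
t 39.88 pos [ 0.6436 -0.2599  0.1808] jaw -5.22 z [-0.002  0.001 -1.   ] F [-0.7  1.  -5.4] gw 0.025 gf 57.9 q6 -0.45
scene -0.066 75 mean [ 0.6576 -0.2498  0.128 ] zmin [0.1191 0.1208]
scene -0.042 65 mean [ 0.6608 -0.2507  0.1471] zmin [0.1392 0.1403]
  pin 60 [0.4892 0.0742] 59 [0.4897 0.075 ] z 0.0453
  pin 0 [0.484  0.0144] 62 [0.4836 0.0145] z 0.0456
  pin -60 [ 0.4787 -0.0453] 61 [ 0.4792 -0.0448] z 0.0459
side -0.066 197 mean [ 0.6274 -0.2749  0.127 ] zmin [0.1172 0.1195]
side -0.042 170 mean [ 0.6265 -0.2751  0.1467] zmin [0.139  0.1392]
  pin 60 [0.4892 0.0742] 40 [0.4868 0.0719] z 0.0447
  pin 0 [0.484  0.0144] 41 [0.4848 0.0132] z 0.0446
  pin -60 [ 0.4787 -0.0453] 43 [ 0.4787 -0.0452] z 0.0451
```

>>> {"name": "send_rows", "arguments": {"increments": [0, 0, 0, 0.1, 0.3, -3, 0, 0, 0, 0, 0, 0, -3, 0, 0, 0, 0, 0, 0, -3, 0, 0, 0, 0, 0, 0, -1.5, 0, 0, 0, 0, 0, 0, -0.7, 0, 0, 0, 0, 0, 0, -0.2, 0, 0, 0, 0, 0, 0, 0, 0, 0, 0, 0, 0, 0, 0, 0]}}

```text
time: 40.65
position: [0.6466, -0.2538, 0.0702]
tool_rot: [0.737, 0.676, 0.0, 0.001]
ft_force: [-0.1, 0.0, -4.2]
grip_width: 0.0248
grip_force: 57.9
```

>>> {"name": "send_rows", "arguments": {"increments": [0, 0, 0, 0, -0.1, -0.3, 0, 0, 0, 0, 0, 0, -0.2, 0, 0, 0, 0, 0, 0, 0, 0, 0, 0, 0, 0, 0, 0, 0]}}

```text
time: 40.98
position: [0.6467, -0.2553, 0.0653]
tool_rot: [0.737, 0.676, 0.0, 0.002]
ft_force: [0.1, 0.8, 1.3]
grip_width: 0.0254
grip_force: 57.9
```

Seated (weight taken). Release and rise.

>>> {"name": "send_rows", "arguments": {"increments": [0, 0, 0, 0, 0, 0, 0.15, 0, 0, 0, 0, 0, 0, 0.35, 0, 0, 0, 0, 0, 0, 0.65, 0, 0, 0, 0, 0, 0, 0.65, 0, 0, 0, 0, 0, 0, 0.65, 0, 0, 0, 0, 0, 0, 0.65, 0, 0, 0, 0, 0, 1, 0.65, 0, 0, 0, 0, 0, 2, 0.65, 0, 0, 0, 0, 0, 4, 0.65, 0, 0, 0, 0, 0, 4, 0.65, 0, 0, 0, 0, 0, 4, 0.65, 0, 0, 0, -3, 2, 1, 0.65, 0, 0, 0, -3, 2, 1, 0.65, 0, 0, 0, -3, 2, 1, 0.65, 0, 0, 0, -3, 2, 1, 0.65, 0, 0, 0, 0, 0, 0, 0.65, 0, 0, 0, 0, 0, 0, 0.65]}}

```text
time: 42.4
position: [0.5245, -0.1736, 0.2552]
tool_rot: [0.737, 0.676, 0.0, 0.001]
ft_force: [0.7, -0.6, -0.3]
grip_width: 0.0569
grip_force: 0.0
```

```bash
python3 m3.py l4.png; python3 hd.py | grep pin; python3 m2.py | grep bar
```

```text
t 42.4 pos [ 0.5245 -0.1736  0.2552] jaw -4.94 z [ 0.002 -0.001 -1.   ] F [ 0.7 -0.6 -0.3] gw 0.0569 gf 0.0 q6 -0.44
scene handle top 55 [ 0.6463 -0.2586]
  cork 202 [ 0.6462 -0.2569] rms 0.0006
  plugs [[0.391, -0.373, 0.078], [0.496, -0.36, 0.078], [0.491, -0.29, 0.078]]
side handle top 99 [ 0.6441 -0.2578]
  cork 333 [ 0.6452 -0.2558] rms 0.0017
  plugs [[0.484, -0.295, 0.077], [0.488, -0.365, 0.078], [0.375, -0.305, 0.078], [0.38, -0.373, 0.078]]
  pin 60 [0.4892 0.0742] 67 [0.4893 0.0741] z 0.0463
  pin 0 [0.484  0.0144] 58 [0.4838 0.0145] z 0.0464
  pin -60 [ 0.4787 -0.0453] 63 [ 0.4788 -0.0448] z 0.0457
  pin 60 [0.4892 0.0742] 36 [0.4904 0.0736] z 0.0453
  pin 0 [0.484  0.0144] 35 [0.4807 0.0119] z 0.045
  pin -60 [ 0.4787 -0.0453] 38 [ 0.4824 -0.0425] z 0.0453
scene bar 413 ((0.4256548583507538, 0.31508317589759827), (0.02249065972864628, 0.20599573850631714), 84.276123046875)
side bar 450 ((0.4251125752925873, 0.3158440887928009), (0.03488996624946594, 0.19951632618904114), 85.89376831054688)
```

View pics/l4.png

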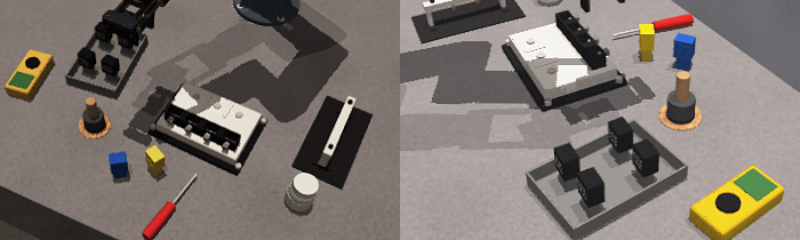

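The mallet stands centred on the cork (93,118), the plugs are in the tray, the pins are down, and the bridge is on the mat. Handing in.

```bash
python3 -c "
from rig import robot
print(robot.hand_in())"
```

```text
the job is handed in; nothing more can be done
None
```

The job is handed in, with no verdict returned: by the last camera check the bridge is on the mat, all four plugs are in the tray, the three pins are home and the mallet stands centred on its cork rest.

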